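# Load the wax melter and hold its boost dial

## Robot

A 6-joint arm with a two-finger parallel gripper is mounted at the origin on the work surface. World frame = base frame: x ahead of the robot, y to its left, z up, the work surface at z = 0. Lengths are in m, angles in rad, forces in N, time in s.
With the tool pointing down it reaches from about 0.3 to 0.875 m from the base axis. Payload 6.4 kg.
Tool frame: the origin (TCP) lies at the very end of the fingers, on their centre line; the grasp point (between the pads) lies 19 mm behind it (ctrl.tcp_to_grasp is the distance from the TCP to the grasp point, in m); z points along the fingers, y is the direction in which the jaws open and shut (so a half turn about z gives the same grasp; the last joint's range is limited). The gripper opens to 85 mm and grips with 20 to 120 N. Pads are 22 mm wide; open, the fingers measure 114 mm over their backs; the gripper's body (76 mm by 85 mm) begins 54 mm behind the grasp point. The pads swing forward as they close: fully open they stand 13 mm farther back than shut.
Start: joints at [1.064, 0.181, 1.607, -0, 1.354, -0.206], TCP at [0.17, 0.549, 0.231] pointing down, gripper open.
Joint ranges: [-2.99, 2.99], [-0.89, 2.07], [0.3, 2.58], [-1.14, 4.28], [0, 2.63], [-3.12, 3.12]. Speed limits (rad/s): [2.57, 2.57, 3.01, 3.14, 3.14, 3.14].

## Interface

Orientations are given as a unit quaternion [w, x, y, z].
In Python, from bench import ctrl gives the robot as it stands. The module is installed in compiled form; this text tells all that it offers.
- The arm moves only by the tool drive_tool, never from a script. Its argument "deltas" is a list of rows, each an object with "slide": the shift along the tool's x, y, z as a fraction of full scale, a list of three; "delta_rot": the turn, a rotation vector about the tool's x, y, z as a fraction of full scale, a list of three; "hand": the opening, from 0 (shut) to 1 (fully open). In form: [{"slide": [tx, ty, tz], "delta_rot": [wx, wy, wz], "hand": hand}, ...]. A call has exactly 5 rows; each row shifts and turns the commanded pose from where the row before left it, along the tool's axes as they then stand; what a row does not reach is not made up. Full scale, the value 1, is 50 mm for a shift and 180 degrees for a turn. A row lasts 1/8 s, in which the tool goes at most 62.5 mm and 10.7 degrees, less where a joint would pass 70% of its speed; a pose out of reach is approached as far as the arm can. A call with a number of a shift or a turn outside -1 to 1 is refused whole. A call with a gripper value outside its range is refused whole. The fingers move at their own pace and stop on an object; the grip force is fixed at half the most. Time passes only in rows, so rows that do not move let the fingers close, or fill a call up. It gives the time, the measured TCP pose, the force and the opening at its end, in the units of the state.
- ctrl.get_obs(): the state, without advancing time (a new reading comes with each control period).
- ctrl.camera(name): name is "scene" or "top" or "wrist"; returns a dict with "frame" (420x560x3 uint8, red, green, blue), "mtx" (3x3 intrinsics, pixels), "R" (3x3) and "t" (3): a world point X has camera coordinates R X + t. Camera axes: x right, y down, z forward; pixel columns grow to the right and rows downward; lengths in m; the calibration is good to about 2 mm. A picture is of the moment at which its call begins. There is no depth.
- ctrl.hand_in(): hands the job in, once; it reports no verdict.
The state is a dict: "time_s": time; "q": joint angles; "dq": joint speeds; "joint_efforts": joint torques, N m; "eef_pos": TCP position; "eef_rot": TCP orientation; "wrist_force": force on the tool from outside, world axes, zero at the start; "torque": the same for the moment, N m; "opening": opening from 0.0 (shut) to 1.0 (fully open).
Only numpy, scipy, OpenCV 4.12 (cv2) and the standard library are available. Lean on these libraries where they do the work, as an engineer would, in place of code of your own. Each camera call takes 0.05 s, during which the arm holds its last target.

## Task

Put one of the three beeswax pellets from the board into each of the melter's three pots. Then turn the melter's wing dial clockwise past its first and second clicks to the third (the three red dots) and keep holding it there against its return spring: the program finishes while the gripper still holds the dial. Leave the tin, the jars, the beaker and the bowl where they stand.

Things in the scene. Friction and masses are not known exactly. Their poses are not given: they have to be found in the camera images.
- pellet0_mid (a point): Centre, half-way up, of a loose cast beeswax pellet: a plain upright yellow cylinder, 28 mm diameter, 22 mm tall, about 13 g, standing on the dark wooden board. The three pellets are alike and any may go into any pot. Its z axis is the cylinder's axis.
- pellet1_mid (a point): Centre, half-way up, of a loose cast beeswax pellet: a plain upright yellow cylinder, 28 mm diameter, 22 mm tall, about 13 g, standing on the dark wooden board. The three pellets are alike and any may go into any pot. Its z axis is the cylinder's axis.
- pellet2_mid (a point): Centre, half-way up, of a loose cast beeswax pellet: a plain upright yellow cylinder, 28 mm diameter, 22 mm tall, about 13 g, standing on the dark wooden board. The three pellets are alike and any may go into any pot. Its z axis is the cylinder's axis.
- pot0 (a point): Centre of the inner floor of a round steel pot of the wax melter (the leftmost seen from the robot). Straight upright wall, inner diameter 63 mm, 38 mm deep: the rim stands 38 mm above this point. The three pots stand in one row, 88 mm apart. x points from the melter's control ledge to its back, y along the row to the left, z up.
- pot1 (a point): Centre of the inner floor of a round steel pot of the wax melter (the middle one). Straight upright wall, inner diameter 63 mm, 38 mm deep: the rim stands 38 mm above this point. The three pots stand in one row, 88 mm apart. x points from the melter's control ledge to its back, y along the row to the left, z up.
- pot2 (a point): Centre of the inner floor of a round steel pot of the wax melter (the rightmost seen from the robot). Straight upright wall, inner diameter 63 mm, 38 mm deep: the rim stands 38 mm above this point. The three pots stand in one row, 88 mm apart. x points from the melter's control ledge to its back, y along the row to the left, z up.
- dial_grip (a point): Point on the upright turning axis of the melter's black wing dial, half-way up its wing (an upright bar 62 mm long, 13 mm wide, 26 mm tall, centred on the axis; from 14 mm below to 12 mm above this point). x points along the wing to its pointer end (white line) and turns with it, z up. The control ledge lies 25 mm below; the raised deck with the pots begins 50 mm behind the axis.
- dial_turn (a joint): Turn of the dial in rad: 0 = off (where its spring keeps it), growing clockwise seen from above. It clicks at 0.4 (one yellow dot), 0.8 (two orange dots) and 1.2 (three red dots); end stop at 1.28. A spring returns it to off from everywhere; the turning moment needed grows from about 0.1 to 0.22 N m.
- dial: The dial itself: black wing on a round silver skirt of 56 mm diameter and 10 mm thick, on the low control ledge. Origin on its axis at the underside of the skirt, x along the wing to the pointer end, z up. The deck behind is as high as the wing's top.
- tin: Bystander, to be left alone: lidded round tin 48 mm diameter, 23 mm tall, lying flat on the board among the pellets. Origin at the centre of its underside.
- jar_a: Bystander, to be left alone: open squat olive-green glass jar, 57 mm diameter, 44 mm tall. Origin at the centre of its underside.
- jar_b: Bystander, to be left alone: open squat olive-green glass jar, 57 mm diameter, 44 mm tall. Origin at the centre of its underside.
- jar_c: Bystander, to be left alone: open squat olive-green glass jar, 57 mm diameter, 44 mm tall. Origin at the centre of its underside.
- lidded_jar: Bystander, to be left alone: squat olive-green jar with black lid, 57 mm diameter, 49 mm tall. Origin at the centre of its underside.
- beaker: Bystander, to be left alone: clear glass beaker, 76 mm diameter, 92 mm tall. Origin at the centre of its underside.
- bowl: Bystander, to be left alone: white bowl with a pink band, 120 mm diameter, 62 mm tall. Origin at the centre of its underside.
- clip_jar: Bystander, to be left alone: amber glass jar with wire clip lid, 106 mm over the clip, 149 mm tall. Origin at the centre of its underside.

How it is judged:
By the outcome, as a careful person would: the job done as asked, in the order asked, and still so for the second after the job is handed in, while the arm keeps its last pose, push and grip.
It also fails if it takes over 69 s, if anything falls off the work surface, if the arm or the gripper's body presses on something with over 40 N, if the wrist force passes 120 N, or if a joint passes its speed limit or range.

## Working session

There is one attempt and no reset: what is moved stays moved. The work goes in short steps, Python scripts to look and compute and a tool call to move; the robot and the scene stay as the last step left them, time stands still between calls to the robot, and variables do not carry over. Pictures are saved under pics/ and viewed, and the job is handed in when it is done.

Besides the shell and the picture viewer there is one more tool, called after ">>>" as a command line: name --argument value ..., lists and objects as JSON in quotes. drive_tool: Moves the arm, as the interface text tells. Its arguments: {"type":"object","properties":{"deltas":{"type":"array","items":{"type":"object","properties":{"slide":{"type":"array","items":{"type":"number"}},"delta_rot":{"type":"array","items":{"type":"number"}},"hand":{"type":"number"}}}}},"required":["deltas"]}

```bash
mkdir -p pics; cat > h.py <<'E'
import numpy as np, cv2
from bench import ctrl
def snap(name,fn):
    c=ctrl.camera(name); cv2.imwrite('pics/'+fn,cv2.cvtColor(c['frame'],cv2.COLOR_RGB2BGR)); np.savez('pics/'+fn+'.npz',**c); return c
def ray(c,u,v,z):
    K,R,t=np.array(c['mtx']),np.array(c['R']),np.array(c['t'])
    d=R.T@np.linalg.solve(K,np.array([u,v,1.])); o=-R.T@t
    return o+d*(z-o[2])/d[2]
def proj(c,X):
    p=np.array(c['mtx'])@(np.array(c['R'])@np.array(X)+np.array(c['t'])); return p[:2]/p[2]
E
python3 - <<'E'
from h import *
for n in ['scene','top','wrist']:
    c=snap(n,n+'0.png'); R=np.array(c['R']);print(n,-R.T@np.array(c['t']),R[2],c['mtx'][0][0])
o=ctrl.get_obs();print(o); print(ctrl.tcp_to_grasp)
E
```

```text
scene [1.25985834 0.60577925 0.91236919] [-0.51691866 -0.53818648 -0.66569543] 460.0148680784394
top [ 0.51489304 -0.05472679  1.67941994] [ 4.63122744e-02 -8.52962722e-04 -9.98926647e-01] 524.515115254718
wrist [0.09686888 0.57109692 0.37316489] [ 0.28312662 -0.08859726 -0.95498159] 328.95697307679785
{'time_s': 0.15, 'q': array([ 1.06367648e+00,  1.81358008e-01,  1.60778926e+00,  2.30853358e-05,
        1.35382381e+00, -2.06305564e-01]), 'dq': array([ 0.00037695, -0.0032218 , -0.00092933,  0.00184813,  0.00032685,
       -0.00268123]), 'joint_efforts': array([ 1.50875916e-03, -4.45262182e+01, -3.51696181e+01, -3.32423524e-04,
        5.79791435e-03,  6.07490506e-06]), 'eef_pos': array([0.1701355 , 0.54879905, 0.23059279]), 'eef_rot': array([-2.51229852e-04,  1.49843117e-01,  9.88709545e-01, -6.41887972e-04]), 'wrist_force': array([ 0.57525786,  0.1432389 , -0.42425454]), 'torque': array([-0.00687865, -0.0260726 , -0.00844416]), 'opening': 1.0011522150340015}
0.0187
```

View pics/scene0.png

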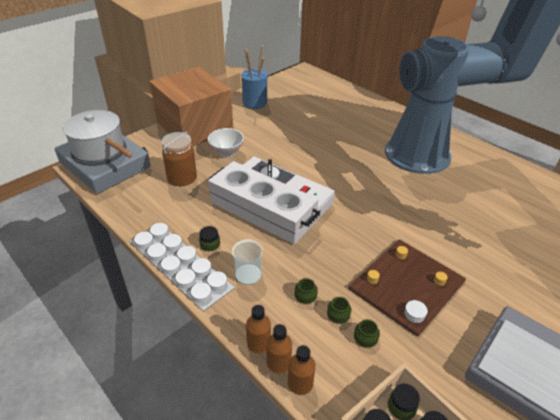

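View pics/top0.png

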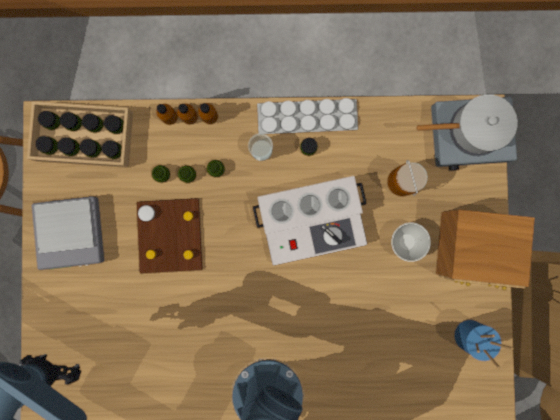

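View pics/wrist0.png

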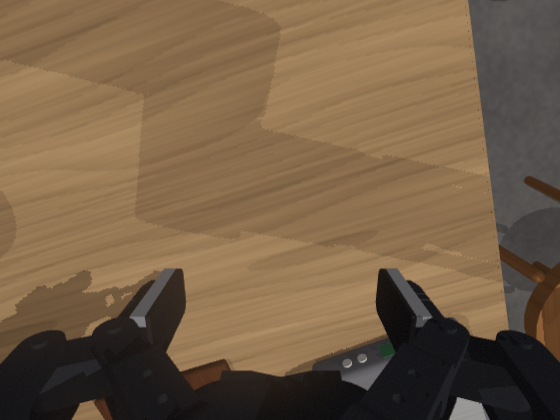

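The top view has the pellets near (188,216), (151,255), (188,255), the tin at (147,213), the melter pots near (282,211), (310,204), (338,198), and the dial near (332,235). I'll look closer and measure.

```bash
python3 - <<'E'
import cv2
a=cv2.imread('pics/top0.png');b=cv2.imread('pics/scene0.png')
cv2.imwrite('pics/t_mel.png',cv2.resize(a[170:270,245:375],None,fx=6,fy=6,interpolation=cv2.INTER_CUBIC))
cv2.imwrite('pics/t_brd.png',cv2.resize(a[190:280,130:210],None,fx=6,fy=6,interpolation=cv2.INTER_CUBIC))
cv2.imwrite('pics/s_mel.png',cv2.resize(b[150:240,200:340],None,fx=5.5,fy=5.5,interpolation=cv2.INTER_CUBIC))
cv2.imwrite('pics/s_brd.png',cv2.resize(b[235:335,345:470],None,fx=6,fy=6,interpolation=cv2.INTER_CUBIC))
E
```

```text
(no output)
```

View pics/t_mel.png

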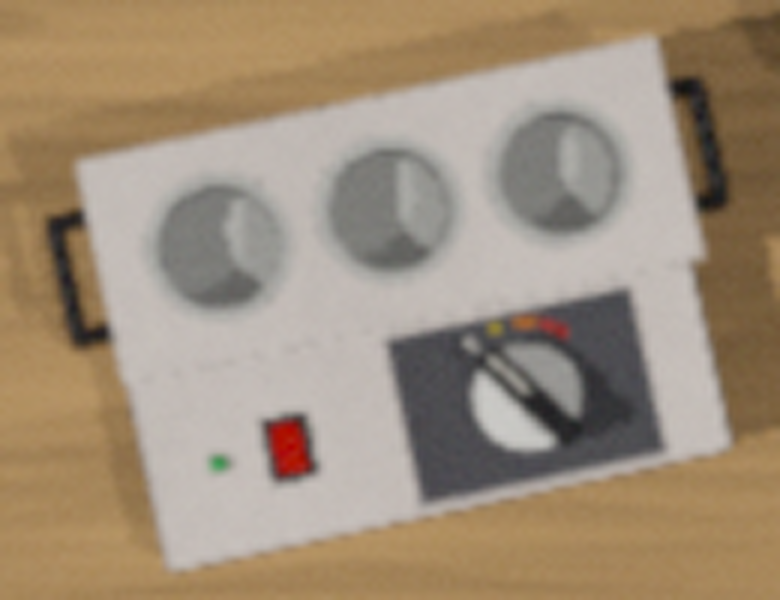

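View pics/s_mel.png

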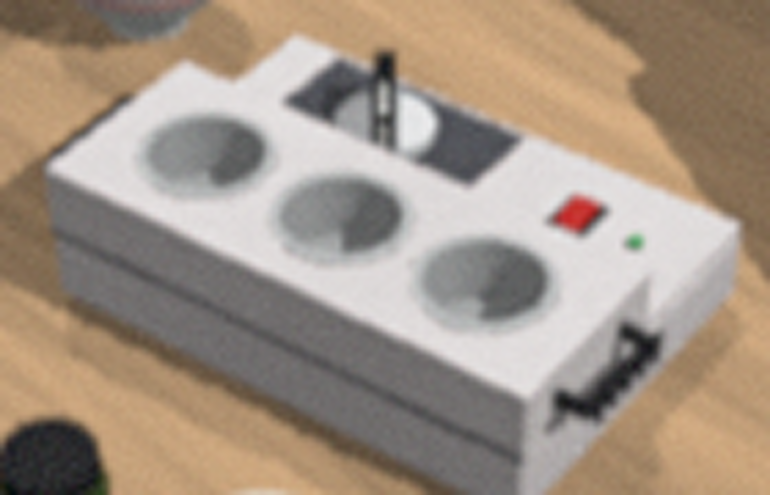

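View pics/t_brd.png

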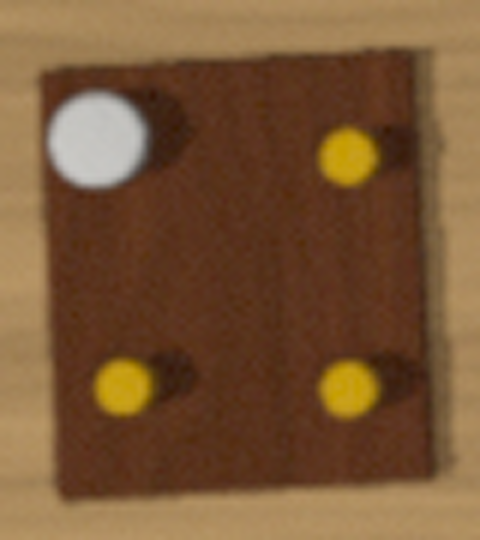

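View pics/s_brd.png

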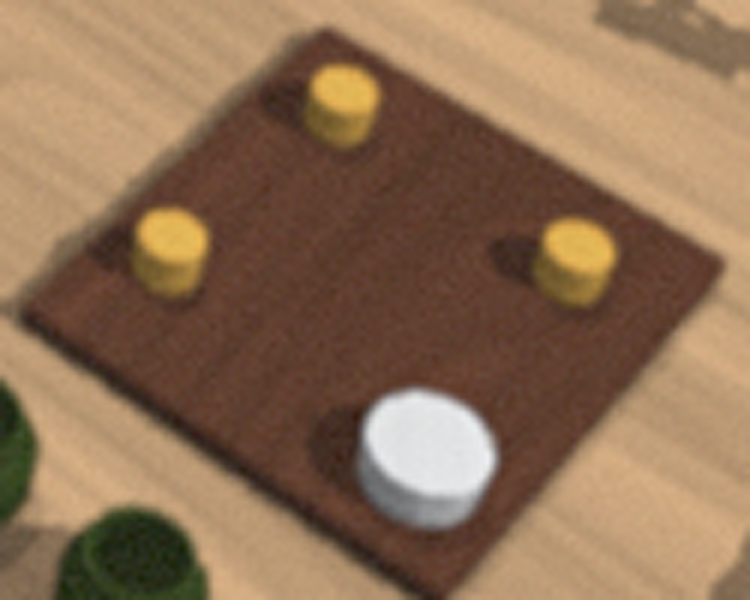

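```bash
python3 - <<'E'
from h import *
def ld(f): return dict(np.load('pics/'+f+'.npz'))
T=ld('top0.png');S=ld('scene0.png')
def tri(a,b):
    A=[]
    for c,(u,v) in((T,a),(S,b)):
        P=c['mtx']@np.c_[c['R'],c['t']]; A+= [u*P[2]-P[0],v*P[2]-P[1]]
    A=np.array(A);X=np.linalg.lstsq(A[:,:3],-A[:,3],rcond=None)[0]
    return X,[np.round(proj(c,X)-p,1) for c,p in((T,a),(S,b))]
def yel(c,roi):
    h=cv2.cvtColor(c['frame'],cv2.COLOR_RGB2HSV); m=cv2.inRange(h,(18,150,90),(32,255,255))
    z=np.zeros_like(m);x0,y0,x1,y1=roi;z[y0:y1,x0:x1]=m[y0:y1,x0:x1]
    n,l,s,ce=cv2.connectedComponentsWithStats(z); return [(s[i],ce[i]) for i in range(1,n) if s[i][4]>20]
t=yel(T,(130,190,210,280));s=yel(S,(345,235,470,335))
print(t);print(s)
# match by predicted projection
for st,ct in t:
    X=ray(T,*ct,.035);p=proj(S,X)
    cs=min(s,key=lambda q:np.hypot(*(q[1]-p)))[1]
    print('pellet',X,tri(ct,cs))
def tc(x,y):return ((x+.5)/6+245-.5,(y+.5)/6+170-.5)
def sc(x,y):return ((x+.5)/5.5+200-.5,(y+.5)/5.5+150-.5)
for a,b in(((222,246),(483,283)),((392,209),(340,216)),((560,172),(205,155))):
    print('pot',tri(tc(*a),sc(*b)))
print('skirt',tri(tc(528,393),sc(386,122)))
print('deck corners',tri(tc(78,160),sc(525,402)),tri(tc(655,38),sc(48,172)),tri(tc(703,257),sc(185,62)))
print('ledge corners',tri(tc(730,445),sc(297,36)),tri(tc(170,570),sc(740,226)))
print('ped base?')
E
```

```text
[(array([183, 211,  11,  10,  84], dtype=int32), array([187.69047619, 215.63095238])), (array([146, 250,  10,  10,  81], dtype=int32), array([150.39506173, 254.14814815])), (array([183, 250,  11,  10,  82], dtype=int32), array([187.87804878, 254.3902439 ]))]
[(array([396, 246,  12,  13, 118], dtype=int32), array([401.60169492, 251.6779661 ])), (array([367, 270,  13,  14, 131], dtype=int32), array([372.99236641, 276.09923664])), (array([434, 272,  14,  14, 131], dtype=int32), array([440.48091603, 277.95419847]))]
pellet [0.5689616  0.23997978 0.035     ] (array([0.56916129, 0.24189389, 0.02525227]), [array([-0.1,  0. ]), array([-0.1, -0. ])])
pellet [0.4503138 0.3573559 0.035    ] (array([0.44995542, 0.35991892, 0.02437712]), [array([ 0., -0.]), array([0.1, 0. ])])
pellet [0.44777574 0.24022896 0.035     ] (array([0.44731541, 0.24213912, 0.02467788]), [array([-0.,  0.]), array([-0., -0.])])
pot (array([ 0.57810507, -0.054586  ,  0.08849458]), [array([-0.,  0.]), array([-0.1, -0. ])])
pot (array([ 0.59555759, -0.14093862,  0.08905629]), [array([-0.,  0.]), array([-0., -0.])])
pot (array([ 0.61326522, -0.22657396,  0.08861881]), [array([ 0.1, -0.1]), array([0.1, 0. ])])
skirt (array([ 0.50072689, -0.2099489 ,  0.06162376]), [array([-0.2,  0.2]), array([-0.4, -0. ])])
deck corners (array([0.62261439, 0.01811408, 0.08673338]), [array([-0.1,  0.1]), array([-0.3, -0. ])]) (array([ 0.68041936, -0.27614001,  0.08461786]), [array([-0.1,  0.2]), array([-0.3, -0. ])]) (array([ 0.56880286, -0.2977169 ,  0.08890208]), [array([-0.,  0.]), array([-0.1, -0. ])])
ledge corners (array([ 0.4726611 , -0.31519581,  0.05088207]), [array([-0.1,  0.1]), array([-0.1, -0. ])]) (array([ 0.4128625 , -0.02523134,  0.0500224 ]), [array([-0.,  0.]), array([-0.1, -0. ])])
ped base?
```

```bash
cat >> h.py <<'E'
from scipy.spatial.transform import Rotation as Ro
def plan(tx,tyaw,n,p=None,yaw=None):
    "rows to a world target position, tool-x yaw (deg)"
    o=ctrl.get_obs(); w,x,y,z=o['eef_rot']; R=Ro.from_quat([x,y,z,w])
    M=R.as_matrix(); yaw=np.degrees(np.arctan2(M[1,0],M[0,0])); print('yaw',yaw,'pos',o['eef_pos'],'tilt',M[:,2])
    d=(yaw-tyaw+180)%360-180; rs=np.array([0,0,d/n/180]); dp=(np.array(tx)-o['eef_pos'])/n
    for i in range(n):
        s=R.as_matrix().T@dp/.05; print(np.round(s,3),np.round(rs,4)); R=R*Ro.from_rotvec(rs*np.pi)
E
python3 - <<'E'
from h import *
def ld(f): return dict(np.load('pics/'+f+'.npz'))
T=ld('top0.png');S=ld('scene0.png')
def tri(a,b):
    A=[]
    for c,(u,v) in((T,a),(S,b)):
        P=c['mtx']@np.c_[c['R'],c['t']]; A+= [u*P[2]-P[0],v*P[2]-P[1]]
    A=np.array(A);return np.linalg.lstsq(A[:,:3],-A[:,3],rcond=None)[0]
def tc(x,y):return ((x+.5)/6+130-.5,(y+.5)/6+190-.5)
def sc(x,y):return ((x+.5)/6+345-.5,(y+.5)/6+235-.5)
for a,b in (((62,497),(722,262)),((412,52),(20,312)),((433,478),(325,27)),((40,72),(440,597))): print(tri(tc(*a),sc(*b)))
print('pellet tops',[ray(S,*sc(*b),.034) for b in((345,90),(172,235),(578,245))])
plan((.450,.3587,.12),90,10)
E
```

```text
[0.39179838 0.39780359 0.00879732]
[0.6251078  0.21139991 0.00384836]
[0.39867825 0.20189756 0.00771509]
[0.61706817 0.40862976 0.00860355]
pellet tops [array([0.44866096, 0.24254045, 0.034     ]), array([0.56931733, 0.24148828, 0.034     ]), array([0.45094984, 0.3588632 , 0.034     ])]
yaw 162.76431405442273 pos [0.1701355  0.54879905 0.23059279] tilt [-6.89151694e-04 -1.19399140e-03 -9.99999050e-01]
[-0.647 -0.197  0.221] [0.     0.     0.0404]
[-0.667 -0.113  0.221] [0.     0.     0.0404]
[-0.676 -0.028  0.221] [0.     0.     0.0404]
[-0.674  0.058  0.221] [0.     0.     0.0404]
[-0.661  0.143  0.221] [0.     0.     0.0404]
[-0.638  0.225  0.221] [0.     0.     0.0404]
[-0.604  0.304  0.221] [0.     0.     0.0404]
[-0.561  0.378  0.221] [0.     0.     0.0404]
[-0.508  0.446  0.221] [0.     0.     0.0404]
[-0.448  0.507  0.221] [0.     0.     0.0404]
```

>>> drive_tool --deltas '[{"slide":[-0.65,-0.2,0.22],"delta_rot":[0,0,0.04],"hand":0.75},{"slide":[-0.67,-0.11,0.22],"delta_rot":[0,0,0.04],"hand":0.75},{"slide":[-0.68,-0.03,0.22],"delta_rot":[0,0,0.04],"hand":0.75},{"slide":[-0.67,0.06,0.22],"delta_rot":[0,0,0.04],"hand":0.75},{"slide":[-0.66,0.14,0.22],"delta_rot":[0,0,0.04],"hand":0.75}]'

```text
time_s: 0.78
eef_pos: [0.3114, 0.4537, 0.1757]
eef_rot: [-0.0, 0.45, 0.893, -0.0]
wrist_force: [0.1, 0.1, 0.7]
opening: 0.752
```

>>> drive_tool --deltas '[{"slide":[-0.64,0.22,0.22],"delta_rot":[0,0,0.04],"hand":0.75},{"slide":[-0.6,0.3,0.22],"delta_rot":[0,0,0.04],"hand":0.75},{"slide":[-0.56,0.38,0.22],"delta_rot":[0,0,0.04],"hand":0.75},{"slide":[-0.51,0.45,0.22],"delta_rot":[0,0,0.04],"hand":0.75},{"slide":[-0.45,0.51,0.22],"delta_rot":[0,0,0.044],"hand":0.75}]'

```text
time_s: 1.4
eef_pos: [0.4522, 0.3598, 0.1206]
eef_rot: [-0.0, 0.708, 0.706, -0.0]
wrist_force: [-0.6, 0.9, 0.2]
opening: 0.749
```

```bash
python3 - <<'E'
from h import *
plan((.450,.3587,.02),90,5)
c=snap('wrist','w1.png')
print([ proj(c,X) for X in ((.450,.3587,.034),(.449,.242,.034))])
print(np.round(ctrl.get_obs()['q'],3))
E
```

```text
yaw 89.78955647271196 pos [0.45220062 0.35978377 0.12062805] tilt [-5.15158064e-04 -2.29635516e-04 -9.99999841e-01]
[-0.004 -0.009  0.403] [ 0.      0.     -0.0002]
[-0.004 -0.009  0.403] [ 0.      0.     -0.0002]
[-0.004 -0.009  0.403] [ 0.      0.     -0.0002]
[-0.004 -0.009  0.403] [ 0.      0.     -0.0002]
[-0.004 -0.009  0.403] [ 0.      0.     -0.0002]
[array([278.54594865, 216.95798633]), array([278.09845064, 348.76345421])]
[ 0.462  0.312  1.688 -0.002  1.142  0.474]
```

View pics/w1.png

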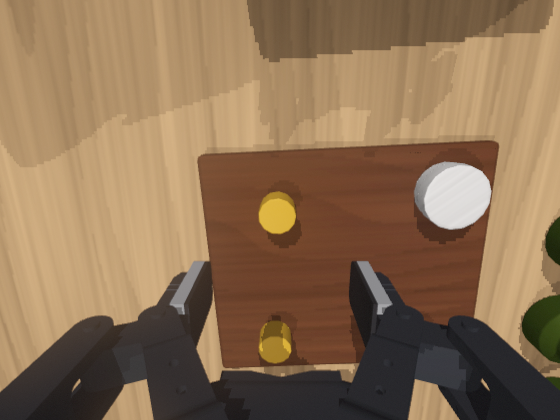

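```bash
python3 - <<'E'
from h import *
c=dict(np.load('pics/w1.png.npz'))
h=cv2.cvtColor(c['frame'],cv2.COLOR_RGB2HSV); m=cv2.inRange(h,(18,150,90),(32,255,255))
n,l,s,ce=cv2.connectedComponentsWithStats(m)
print([(s[i],ce[i],ray(c,*ce[i],.03)) for i in range(1,n) if s[i][4]>60])
print(-c['R'].T@c['t'],c['R'])
im=cv2.cvtColor(c['frame'],cv2.COLOR_RGB2BGR)
cv2.imwrite('pics/w1c.png',cv2.resize(im[180:370,230:330],None,fx=3,fy=3))
print(proj(c,(.45,.359,.034)),proj(c,(.45,.359,.012)))
c=snap('wrist','w2.png')
h=cv2.cvtColor(c['frame'],cv2.COLOR_RGB2HSV); m=cv2.inRange(h,(18,150,90),(32,255,255))
n,l,s,ce=cv2.connectedComponentsWithStats(m)
print([(s[i],ce[i],ray(c,*ce[i],.03)) for i in range(1,n) if s[i][4]>60])
E
```

```text
[(array([ 258,  191,   38,   43, 1283], dtype=int32), array([276.85814497, 212.67264224]), array([0.4487327 , 0.36073113, 0.03      ])), (array([ 259,  321,   33,   43, 1158], dtype=int32), array([274.80051813, 341.85924007]), array([0.44619717, 0.245694  , 0.03      ]))]
[0.45163754 0.4353493  0.26330355] [[ 9.99993078e-01 -3.71930833e-03 -1.04215548e-04]
 [-3.52136704e-03 -9.55076935e-01  2.96337053e-01]
 [-1.20170273e-03 -2.96334634e-01 -9.55083421e-01]]
[278.5437644  216.57054706] [278.69145612 207.86330711]
[(array([ 254,  188,   39,   44, 1300], dtype=int32), array([273.00230769, 209.66692308]), array([0.44876774, 0.36074037, 0.03      ])), (array([ 256,  319,   33,   43, 1176], dtype=int32), array([272.48214286, 340.02721088]), array([0.44622817, 0.24570887, 0.03      ]))]
```

View pics/w1c.png

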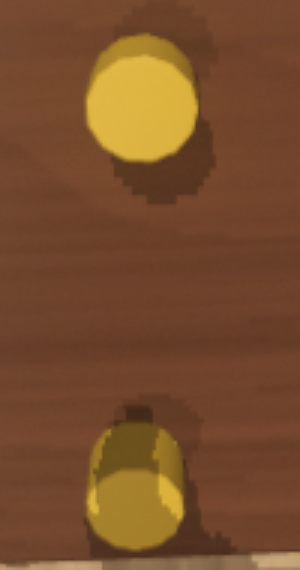

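```bash
python3 - <<'E'
from h import *
plan((.4495,.359,.016),90,4)
E
```

```text
yaw 89.72165346105533 pos [0.45327257 0.35829955 0.11979566] tilt [-0.00118916 -0.00151608 -0.99999814]
[ 0.004 -0.018  0.519] [ 0.      0.     -0.0004]
[ 0.004 -0.018  0.519] [ 0.      0.     -0.0004]
[ 0.004 -0.018  0.519] [ 0.      0.     -0.0004]
[ 0.004 -0.018  0.519] [ 0.      0.     -0.0004]
```

>>> drive_tool --deltas '[{"slide":[0,-0.02,0.5],"delta_rot":[0,0,0],"hand":0.75},{"slide":[0,-0.02,0.5],"delta_rot":[0,0,0],"hand":0.75},{"slide":[0,-0.02,0.5],"delta_rot":[0,0,0],"hand":0.75},{"slide":[0.01,-0.02,0.5],"delta_rot":[0,0,0],"hand":0.75},{"slide":[0,0,0.04],"delta_rot":[0,0,0],"hand":0.75}]'

```text
time_s: 2.12
eef_pos: [0.4453, 0.3607, 0.0174]
eef_rot: [-0.001, 0.706, 0.708, -0.002]
wrist_force: [0.2, 0.1, -0.5]
opening: 0.747
```

```bash
python3 - <<'E'
from h import *
snap('wrist','w3.png');plan((.4495,.359,.016),90,1); print(ctrl.get_obs()['wrist_force'])
E
```

```text
yaw 90.11824753417032 pos [0.44631343 0.36104277 0.01849869] tilt [-2.18724605e-03 -9.90191565e-04 -9.99997118e-01]
[-0.041  0.064  0.05 ] [0.     0.     0.0007]
[ 0.41602678  0.07793373 -0.80308141]
```

View pics/w3.png

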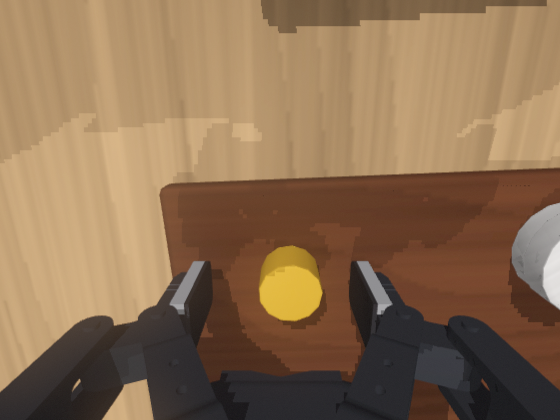

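>>> drive_tool --deltas '[{"slide":[-0.03,0.06,0.02],"delta_rot":[0,0,0],"hand":0.75},{"slide":[0,0,0],"delta_rot":[0,0,0],"hand":0.2},{"slide":[0,0,0],"delta_rot":[0,0,0],"hand":0.1},{"slide":[0,0,0],"delta_rot":[0,0,0],"hand":0.1},{"slide":[0,0,0],"delta_rot":[0,0,0],"hand":0.1}]'

```text
time_s: 2.8
eef_pos: [0.4513, 0.3599, 0.0194]
eef_rot: [0.0, 0.707, 0.707, 0.001]
wrist_force: [-0.9, -0.9, 5.5]
opening: 0.302
```

>>> drive_tool --deltas '[{"slide":[0,0,0],"delta_rot":[0,0,0],"hand":0.1},{"slide":[0,0,-0.4],"delta_rot":[0,0,0],"hand":0.1},{"slide":[0,0,-0.9],"delta_rot":[0,0,0],"hand":0.1},{"slide":[0,0,-0.9],"delta_rot":[0,0,0],"hand":0.1},{"slide":[0,0,-0.2],"delta_rot":[0,0,0],"hand":0.1}]'

```text
time_s: 3.42
eef_pos: [0.4527, 0.3609, 0.1433]
eef_rot: [0.001, 0.707, 0.707, 0.004]
wrist_force: [0.7, 0.4, 0.8]
opening: 0.303
```

```bash
python3 - <<'E'
from h import *
snap('wrist','w4.png');plan((.578,-.0545,.135),90,10); print(ctrl.get_obs()['opening'])
E
```

```text
yaw 90.05325798728443 pos [0.45232521 0.36063483 0.14271511] tilt [ 0.00567118  0.00291678 -0.99997966]
[-0.831  0.25   0.014] [0. 0. 0.]
[-0.831  0.251  0.014] [0. 0. 0.]
[-0.83   0.251  0.014] [0. 0. 0.]
[-0.83   0.251  0.014] [0. 0. 0.]
[-0.83   0.251  0.014] [0. 0. 0.]
[-0.83   0.251  0.014] [0. 0. 0.]
[-0.83   0.251  0.014] [0. 0. 0.]
[-0.83   0.251  0.014] [0. 0. 0.]
[-0.83   0.251  0.014] [0. 0. 0.]
[-0.83   0.251  0.014] [0. 0. 0.]
0.29938948943663374
```

View pics/w4.png

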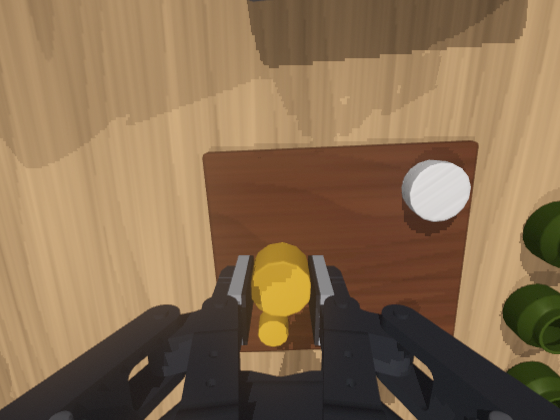

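The pellet is held: opening is 0.30 and it sits between the pads at about (281,280). Moving to pot0.

>>> drive_tool --deltas '[{"slide":[-0.83,0.25,0],"delta_rot":[0,0,0],"hand":0.1},{"slide":[-0.83,0.25,0],"delta_rot":[0,0,0],"hand":0.1},{"slide":[-0.83,0.25,0],"delta_rot":[0,0,0],"hand":0.1},{"slide":[-0.83,0.25,0],"delta_rot":[0,0,0],"hand":0.1},{"slide":[-0.83,0.25,0],"delta_rot":[0,0,0],"hand":0.1}]'

```text
time_s: 4.1
eef_pos: [0.5125, 0.1507, 0.1373]
eef_rot: [-0.001, 0.707, 0.707, -0.001]
wrist_force: [0.7, 0.6, -0.1]
opening: 0.298
```

>>> drive_tool --deltas '[{"slide":[-0.83,0.25,0],"delta_rot":[0,0,0],"hand":0.1},{"slide":[-0.83,0.25,0],"delta_rot":[0,0,0],"hand":0.1},{"slide":[-0.83,0.25,0],"delta_rot":[0,0,0],"hand":0.1},{"slide":[-0.83,0.25,0],"delta_rot":[0,0,0],"hand":0.1},{"slide":[-0.83,0.25,0],"delta_rot":[0,0,0],"hand":0.1}]'

```text
time_s: 4.72
eef_pos: [0.5752, -0.0564, 0.1371]
eef_rot: [-0.001, 0.707, 0.707, -0.001]
wrist_force: [0.3, 0.9, 0.2]
opening: 0.296
```

```bash
python3 - <<'E'
from h import *
c=snap('wrist','w5.png');plan((.578,-.0545,.092),90,3); print(ctrl.get_obs()['opening'])
print(proj(c,(.578,-.0545,.0875)),proj(c,(.5955,-.1408,.0875)),proj(c,(.501,-.21,.06)))
E
```

```text
yaw 89.88602632800617 pos [ 0.57689103 -0.06160386  0.13757777] tilt [ 5.50428504e-05 -2.63339455e-03 -9.99996531e-01]
[0.048 0.007 0.304] [ 0.      0.     -0.0002]
[0.048 0.007 0.304] [ 0.      0.     -0.0002]
[0.048 0.007 0.304] [ 0.      0.     -0.0002]
0.3045004080821298
[286.43352938 231.22458901] [310.61623575 346.33717279] [193.61312615 391.84727311]
```

View pics/w5.png

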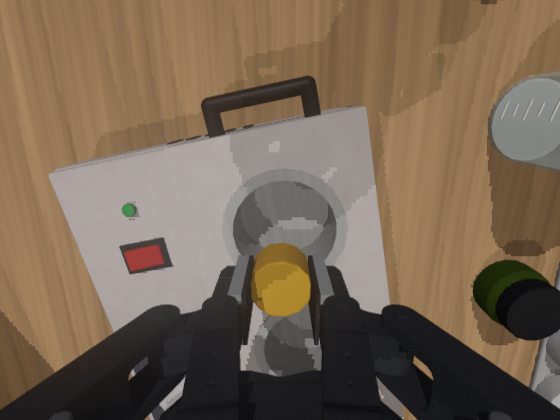

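>>> drive_tool --deltas '[{"slide":[0.05,0.01,0.3],"delta_rot":[0,0,0],"hand":0.1},{"slide":[0.05,0,0.3],"delta_rot":[0,0,0],"hand":0.1},{"slide":[0.03,0,0.3],"delta_rot":[0,0,0],"hand":0.1},{"slide":[0,0,0],"delta_rot":[0,0,0],"hand":0.1},{"slide":[0,0,0],"delta_rot":[0,0,0],"hand":0.1}]'

```text
time_s: 5.4
eef_pos: [0.5765, -0.0483, 0.0934]
eef_rot: [0.0, 0.707, 0.708, 0.0]
wrist_force: [-0.7, 0.5, 0.1]
opening: 0.298
```

```bash
python3 - <<'E'
from h import *
c=snap('wrist','w6.png');plan((.578,-.0545,.091),90,1); print(ctrl.get_obs()['opening'])
print(proj(c,(.578,-.0545,.0875)))
E
```

```text
yaw 90.07818119180196 pos [ 0.57680918 -0.04857448  0.09379641] tilt [ 9.38774560e-04 -2.98803025e-04 -9.99999515e-01]
[-0.119  0.024  0.056] [0.     0.     0.0004]
0.30041899425719265
[285.04707809 277.21967317]
```

View pics/w6.png

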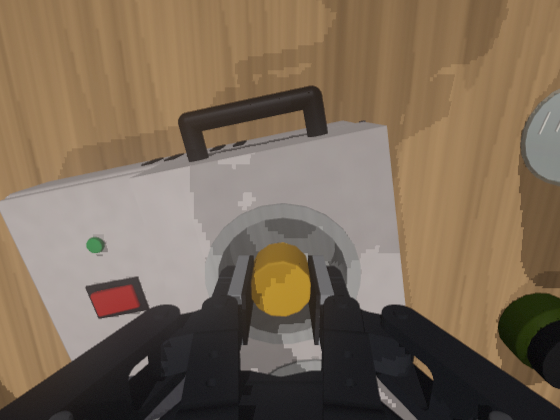

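>>> drive_tool --deltas '[{"slide":[-0.11,0.02,0.05],"delta_rot":[0,0,0],"hand":0.1},{"slide":[0,0,0],"delta_rot":[0,0,0],"hand":0.1},{"slide":[0,0,0],"delta_rot":[0,0,0],"hand":0.1},{"slide":[0,0,0],"delta_rot":[0,0,0],"hand":0.6},{"slide":[0,0,0],"delta_rot":[0,0,0],"hand":0.6}]'

```text
time_s: 6.08
eef_pos: [0.5774, -0.0543, 0.0909]
eef_rot: [0.0, 0.707, 0.707, 0.0]
wrist_force: [0.2, -1.0, 0.3]
opening: 0.599
```

>>> drive_tool --deltas '[{"slide":[0,0,0],"delta_rot":[0,0,0],"hand":0.6},{"slide":[0,0,0],"delta_rot":[0,0,0],"hand":0.6},{"slide":[0,0,-0.5],"delta_rot":[0,0,0],"hand":0.6},{"slide":[0,0,-0.5],"delta_rot":[0,0,0],"hand":0.6},{"slide":[0,0,0],"delta_rot":[0,0,0],"hand":0.6}]'

```text
time_s: 6.7
eef_pos: [0.579, -0.0547, 0.143]
eef_rot: [0.002, 0.707, 0.707, 0.001]
wrist_force: [0.2, 0.4, -0.3]
opening: 0.597
```

```bash
python3 - <<'E'
from h import *
c=snap('wrist','w7.png');plan((.447,.2415,.12),90,7); print(ctrl.get_obs()['opening'])
E
```

```text
yaw 90.05083947435193 pos [ 0.57793891 -0.05445011  0.14137442] tilt [ 1.81738493e-03 -6.00667001e-04 -9.99998168e-01]
[ 0.846 -0.373  0.06 ] [0. 0. 0.]
[ 0.846 -0.374  0.06 ] [0. 0. 0.]
[ 0.846 -0.374  0.06 ] [0. 0. 0.]
[ 0.846 -0.374  0.06 ] [0. 0. 0.]
[ 0.846 -0.374  0.06 ] [0. 0. 0.]
[ 0.846 -0.374  0.06 ] [0. 0. 0.]
[ 0.846 -0.374  0.06 ] [0. 0. 0.]
0.600992518286189
```

View pics/w7.png

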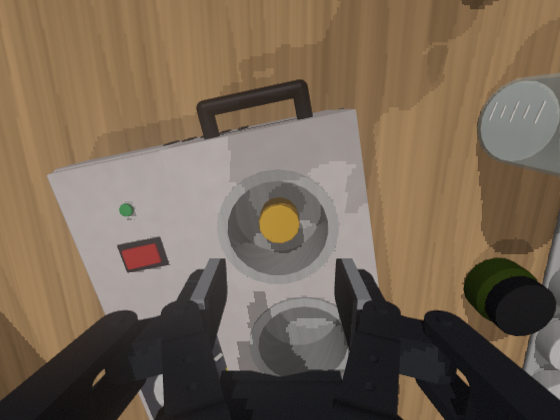

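Pellet stands upright in pot0 at (280,221). Next is the pellet at (0.447, 0.2415).

>>> drive_tool --deltas '[{"slide":[0.85,-0.37,0],"delta_rot":[0,0,0],"hand":0.7},{"slide":[0.85,-0.37,0],"delta_rot":[0,0,0],"hand":0.7},{"slide":[0.85,-0.37,0],"delta_rot":[0,0,0],"hand":0.7},{"slide":[0.85,-0.37,0.2],"delta_rot":[0,0,0],"hand":0.7},{"slide":[0.85,-0.37,0.2],"delta_rot":[0,0,0],"hand":0.7}]'

```text
time_s: 7.38
eef_pos: [0.4831, 0.1593, 0.1193]
eef_rot: [-0.001, 0.707, 0.707, -0.001]
wrist_force: [0.5, -0.3, 0.2]
opening: 0.698
```

>>> drive_tool --deltas '[{"slide":[0.85,-0.37,0.4],"delta_rot":[0,0,0],"hand":0.7},{"slide":[0.83,-0.37,0.4],"delta_rot":[0,0,0],"hand":0.7},{"slide":[0,0,0.2],"delta_rot":[0,0,0],"hand":0.7},{"slide":[0,0,0],"delta_rot":[0,0,0],"hand":0.7},{"slide":[0,0,0],"delta_rot":[0,0,0],"hand":0.7}]'

```text
time_s: 8.0
eef_pos: [0.4484, 0.2412, 0.071]
eef_rot: [0.0, 0.707, 0.707, 0.0]
wrist_force: [-0.2, 0.7, 0.6]
opening: 0.703
```

```bash
python3 - <<'E'
from h import *
c=snap('wrist','w8.png');plan((.447,.2415,.019),90,4); print(proj(c,(.447,.2415,.034)))
E
```

```text
yaw 89.95240617373565 pos [0.44867834 0.24124657 0.07126201] tilt [ 1.00414399e-03  9.07207459e-05 -9.99999492e-01]
[ 0.001 -0.009  0.261] [ 0.      0.     -0.0001]
[ 0.001 -0.009  0.261] [ 0.      0.     -0.0001]
[ 0.001 -0.009  0.261] [ 0.      0.     -0.0001]
[ 0.001 -0.009  0.261] [ 0.      0.     -0.0001]
[279.34609562 241.45597016]
```

View pics/w8.png

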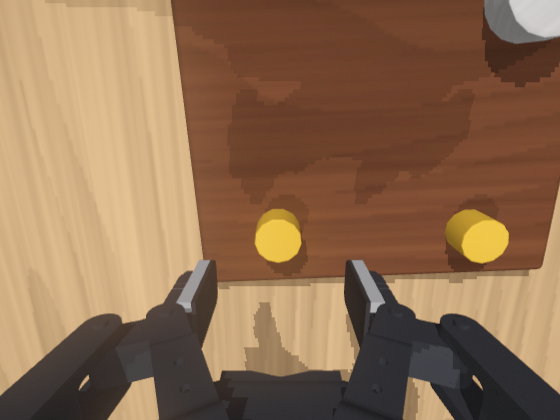

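>>> drive_tool --deltas '[{"slide":[0,-0.02,0.4],"delta_rot":[0,0,0],"hand":0.7},{"slide":[0,-0.01,0.4],"delta_rot":[0,0,0],"hand":0.7},{"slide":[0,0,0.23],"delta_rot":[0,0,0],"hand":0.7},{"slide":[0,0,0],"delta_rot":[0,0,0],"hand":0.7},{"slide":[0,0,0],"delta_rot":[0,0,0],"hand":0.1}]'

```text
time_s: 8.68
eef_pos: [0.4469, 0.2421, 0.02]
eef_rot: [0.0, 0.707, 0.707, 0.001]
wrist_force: [0.2, 0.2, 0.9]
opening: 0.504
```

>>> drive_tool --deltas '[{"slide":[0,0,0],"delta_rot":[0,0,0],"hand":0.1},{"slide":[0,0,0],"delta_rot":[0,0,0],"hand":0.1},{"slide":[0,0,0],"delta_rot":[0,0,0],"hand":0.1},{"slide":[0,0,0],"delta_rot":[0,0,0],"hand":0.1},{"slide":[0,0,-0.4],"delta_rot":[0,0,0],"hand":0.1}]'

```text
time_s: 9.3
eef_pos: [0.4451, 0.2418, 0.0387]
eef_rot: [-0.001, 0.707, 0.707, -0.001]
wrist_force: [0.4, -0.2, -0.3]
opening: 0.299
```

>>> drive_tool --deltas '[{"slide":[0,0,-0.9],"delta_rot":[0,0,0],"hand":0.1},{"slide":[0,0,-0.9],"delta_rot":[0,0,0],"hand":0.1},{"slide":[0,0,-0.2],"delta_rot":[0,0,0],"hand":0.1},{"slide":[0,0,0],"delta_rot":[0,0,0],"hand":0.1},{"slide":[0,0,0],"delta_rot":[0,0,0],"hand":0.1}]'

```text
time_s: 9.93
eef_pos: [0.4449, 0.2418, 0.1376]
eef_rot: [-0.001, 0.707, 0.707, -0.001]
wrist_force: [-0.3, 0.1, 0.0]
opening: 0.295
```

```bash
python3 - <<'E'
from h import *
c=snap('wrist','w9.png');plan((.5955,-.1408,.125),90,9)
E
```

```text
yaw 90.04222616791277 pos [0.44490846 0.24174657 0.13750205] tilt [-3.15677362e-03 -8.41494902e-04 -9.99994663e-01]
[-0.85   0.334  0.027] [0. 0. 0.]
[-0.85   0.334  0.027] [0. 0. 0.]
[-0.85   0.334  0.027] [0. 0. 0.]
[-0.85   0.334  0.027] [0. 0. 0.]
[-0.85   0.334  0.027] [0. 0. 0.]
[-0.85   0.334  0.027] [0. 0. 0.]
[-0.85   0.335  0.027] [0. 0. 0.]
[-0.85   0.335  0.027] [0. 0. 0.]
[-0.85   0.335  0.027] [0. 0. 0.]
```

View pics/w9.png

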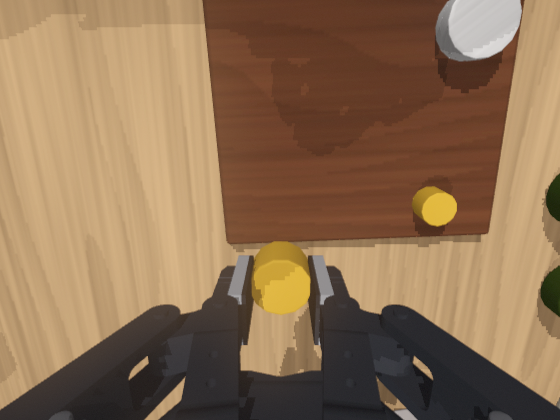

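Second pellet is held. Moving to pot1.

>>> drive_tool --deltas '[{"slide":[-0.85,0.33,0],"delta_rot":[0,0,0],"hand":0.1},{"slide":[-0.85,0.33,0],"delta_rot":[0,0,0],"hand":0.1},{"slide":[-0.85,0.33,0],"delta_rot":[0,0,0],"hand":0.1},{"slide":[-0.85,0.33,0],"delta_rot":[0,0,0],"hand":0.1},{"slide":[-0.85,0.33,0],"delta_rot":[0,0,0],"hand":0.1}]'

```text
time_s: 10.6
eef_pos: [0.5283, 0.0283, 0.1377]
eef_rot: [-0.001, 0.707, 0.707, -0.001]
wrist_force: [0.5, 0.7, 1.0]
opening: 0.297
```

>>> drive_tool --deltas '[{"slide":[-0.85,0.33,0],"delta_rot":[0,0,0],"hand":0.1},{"slide":[-0.85,0.34,0],"delta_rot":[0,0,0],"hand":0.1},{"slide":[-0.85,0.34,0],"delta_rot":[0,0,0],"hand":0.1},{"slide":[-0.85,0.34,0.2],"delta_rot":[0,0,0],"hand":0.1},{"slide":[0,0,0],"delta_rot":[0,0,0],"hand":0.1}]'

```text
time_s: 11.22
eef_pos: [0.5958, -0.143, 0.1266]
eef_rot: [-0.001, 0.708, 0.706, -0.001]
wrist_force: [0.5, -0.4, -1.1]
opening: 0.3
```

```bash
python3 - <<'E'
from h import *
c=snap('wrist','w10.png');plan((.5955,-.1408,.091),90,2); print(proj(c,(.5955,-.1408,.0875)),ctrl.get_obs()['opening'])
E
```

```text
yaw 89.90251469406981 pos [ 0.59540913 -0.14115451  0.12692377] tilt [-0.00343813  0.00169794 -0.99999265]
[0.003 0.002 0.359] [ 0.      0.     -0.0003]
[0.003 0.002 0.359] [ 0.      0.     -0.0003]
[281.45814208 237.10374682] 0.3014397002676653
```

View pics/w10.png

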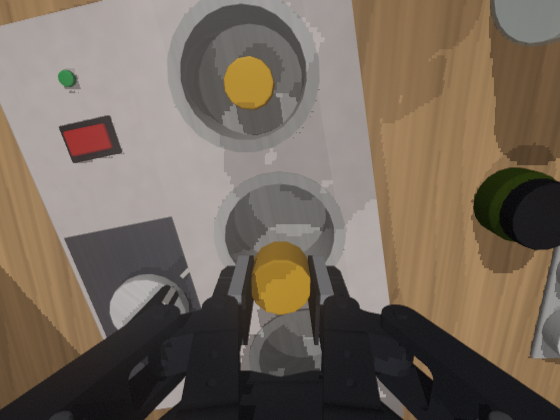

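>>> drive_tool --deltas '[{"slide":[0,0,0.36],"delta_rot":[0,0,0],"hand":0.1},{"slide":[0,0,0.36],"delta_rot":[0,0,0],"hand":0.1},{"slide":[0,0,0],"delta_rot":[0,0,0],"hand":0.1},{"slide":[0,0,0],"delta_rot":[0,0,0],"hand":0.1},{"slide":[0,0,0],"delta_rot":[0,0,0],"hand":0.1}]'

```text
time_s: 11.9
eef_pos: [0.597, -0.1403, 0.0941]
eef_rot: [0.001, 0.707, 0.708, 0.0]
wrist_force: [0.5, 0.4, -0.3]
opening: 0.299
```

```bash
python3 - <<'E'
from h import *
plan((.5955,-.1408,.091),90,1)
E
```

```text
yaw 90.0643356070692 pos [ 0.59700787 -0.14031837  0.09409336] tilt [ 1.30869996e-03 -6.16767268e-04 -9.99998953e-01]
[-0.01  -0.03   0.062] [0.     0.     0.0004]
```

>>> drive_tool --deltas '[{"slide":[0,-0.03,0.06],"delta_rot":[0,0,0],"hand":0.1},{"slide":[0,0,0],"delta_rot":[0,0,0],"hand":0.1},{"slide":[0,0,0],"delta_rot":[0,0,0],"hand":0.6},{"slide":[0,0,0],"delta_rot":[0,0,0],"hand":0.6},{"slide":[0,0,0],"delta_rot":[0,0,0],"hand":0.6}]'

```text
time_s: 12.52
eef_pos: [0.595, -0.1403, 0.0904]
eef_rot: [0.0, 0.707, 0.707, 0.0]
wrist_force: [0.1, 0.9, 0.5]
opening: 0.602
```

>>> drive_tool --deltas '[{"slide":[0,0,0],"delta_rot":[0,0,0],"hand":0.6},{"slide":[0,0,-0.5],"delta_rot":[0,0,0],"hand":0.6},{"slide":[0,0,-0.5],"delta_rot":[0,0,0],"hand":0.6},{"slide":[0,0,0],"delta_rot":[0,0,0],"hand":0.6},{"slide":[0,0,0],"delta_rot":[0,0,0],"hand":0.6}]'

```text
time_s: 13.15
eef_pos: [0.5945, -0.1401, 0.1394]
eef_rot: [-0.0, 0.707, 0.707, -0.0]
wrist_force: [-0.2, 0.1, -0.9]
opening: 0.599
```

```bash
python3 - <<'E'
from h import *
c=snap('wrist','w11.png');plan((.569,.2412,.14),90,8)
E
```

```text
yaw 90.04360708007614 pos [ 0.59417316 -0.13996652  0.13899262] tilt [-1.76891936e-03  7.78220135e-04 -9.99998133e-01]
[ 0.953 -0.062 -0.002] [0. 0. 0.]
[ 0.953 -0.062 -0.002] [0. 0. 0.]
[ 0.953 -0.062 -0.002] [0. 0. 0.]
[ 0.953 -0.062 -0.002] [0. 0. 0.]
[ 0.953 -0.063 -0.002] [0. 0. 0.]
[ 0.953 -0.063 -0.002] [0. 0. 0.]
[ 0.953 -0.063 -0.002] [0. 0. 0.]
[ 0.953 -0.063 -0.002] [0. 0. 0.]
```

View pics/w11.png

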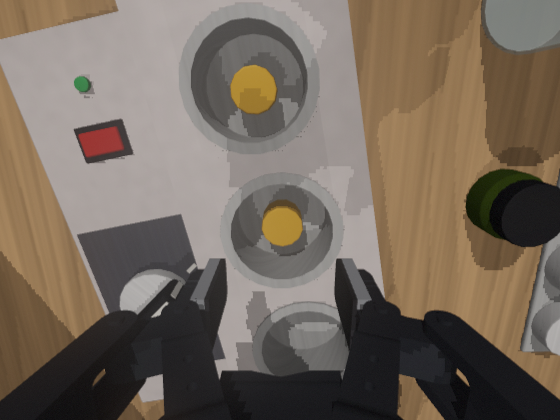

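Two pellets are in, upright in pot0 (253,88) and pot1 (282,226). Now the third.

>>> drive_tool --deltas '[{"slide":[0.95,-0.06,0],"delta_rot":[0,0,0],"hand":0.7},{"slide":[0.95,-0.06,0],"delta_rot":[0,0,0],"hand":0.7},{"slide":[0.95,-0.06,0],"delta_rot":[0,0,0],"hand":0.7},{"slide":[0.95,-0.06,0],"delta_rot":[0,0,0],"hand":0.7},{"slide":[0.95,-0.06,0.2],"delta_rot":[0,0,0],"hand":0.7}]'

```text
time_s: 13.82
eef_pos: [0.5794, 0.0987, 0.1296]
eef_rot: [-0.0, 0.707, 0.707, -0.0]
wrist_force: [0.8, 0.4, -0.0]
opening: 0.705
```

>>> drive_tool --deltas '[{"slide":[0.95,-0.06,0.4],"delta_rot":[0,0,0],"hand":0.7},{"slide":[0.95,-0.06,0.4],"delta_rot":[0,0,0],"hand":0.7},{"slide":[0.95,-0.06,0.4],"delta_rot":[0,0,0],"hand":0.7},{"slide":[0,0,0],"delta_rot":[0,0,0],"hand":0.7},{"slide":[0,0,0],"delta_rot":[0,0,0],"hand":0.7}]'

```text
time_s: 14.45
eef_pos: [0.5701, 0.2394, 0.0693]
eef_rot: [-0.0, 0.707, 0.708, -0.001]
wrist_force: [-0.3, -0.7, 0.6]
opening: 0.703
```

```bash
python3 - <<'E'
from h import *
c=snap('wrist','w12.png');plan((.569,.2412,.019),90,3);print(proj(c,(.569,.2412,.034)))
E
```

```text
yaw 90.01981036079157 pos [0.57068299 0.23887477 0.06996821] tilt [-4.43314027e-04 -4.93411370e-04 -9.99999780e-01]
[ 0.016 -0.011  0.34 ] [0. 0. 0.]
[ 0.016 -0.011  0.34 ] [0. 0. 0.]
[ 0.016 -0.011  0.34 ] [0. 0. 0.]
[280.13535821 240.05418489]
```

View pics/w12.png

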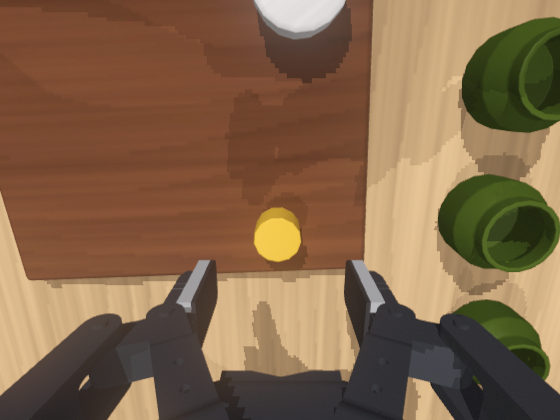

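>>> drive_tool --deltas '[{"slide":[0.02,-0.01,0.35],"delta_rot":[0,0,0],"hand":0.7},{"slide":[0.02,-0.01,0.35],"delta_rot":[0,0,0],"hand":0.7},{"slide":[0,-0.01,0.32],"delta_rot":[0,0,0],"hand":0.7},{"slide":[0,0,0],"delta_rot":[0,0,0],"hand":0.7},{"slide":[0,0,0],"delta_rot":[0,0,0],"hand":0.1}]'

```text
time_s: 15.12
eef_pos: [0.5693, 0.2417, 0.0193]
eef_rot: [0.0, 0.707, 0.707, 0.0]
wrist_force: [0.4, 0.5, -0.3]
opening: 0.501
```

>>> drive_tool --deltas '[{"slide":[0,0,0],"delta_rot":[0,0,0],"hand":0.1},{"slide":[0,0,0],"delta_rot":[0,0,0],"hand":0.1},{"slide":[0,0,0],"delta_rot":[0,0,0],"hand":0.1},{"slide":[0,0,0],"delta_rot":[0,0,0],"hand":0.1},{"slide":[0,0,-0.4],"delta_rot":[0,0,0],"hand":0.1}]'

```text
time_s: 15.75
eef_pos: [0.5674, 0.2413, 0.0382]
eef_rot: [-0.001, 0.707, 0.707, -0.002]
wrist_force: [-1.1, 0.8, 0.0]
opening: 0.299
```

>>> drive_tool --deltas '[{"slide":[0,0,-0.9],"delta_rot":[0,0,0],"hand":0.1},{"slide":[0,0,-0.9],"delta_rot":[0,0,0],"hand":0.1},{"slide":[0,0,-0.2],"delta_rot":[0,0,0],"hand":0.1},{"slide":[0,0,0],"delta_rot":[0,0,0],"hand":0.1},{"slide":[0,0,0],"delta_rot":[0,0,0],"hand":0.1}]'

```text
time_s: 16.38
eef_pos: [0.5679, 0.2414, 0.1376]
eef_rot: [-0.001, 0.707, 0.707, -0.001]
wrist_force: [-0.6, -0.2, -1.6]
opening: 0.298
```

```bash
python3 - <<'E'
from h import *
c=snap('wrist','w13.png');plan((.613,-.227,.125),90,10)
E
```

```text
yaw 90.04004770541424 pos [0.56786083 0.24138082 0.13740647] tilt [-3.30584645e-03 -7.07821521e-04 -9.99994285e-01]
[-0.937  0.09   0.025] [0. 0. 0.]
[-0.937  0.09   0.025] [0. 0. 0.]
[-0.937  0.09   0.025] [0. 0. 0.]
[-0.937  0.09   0.025] [0. 0. 0.]
[-0.937  0.09   0.025] [0. 0. 0.]
[-0.937  0.09   0.025] [0. 0. 0.]
[-0.937  0.09   0.025] [0. 0. 0.]
[-0.937  0.09   0.025] [0. 0. 0.]
[-0.937  0.09   0.025] [0. 0. 0.]
[-0.937  0.09   0.025] [0. 0. 0.]
```

View pics/w13.png

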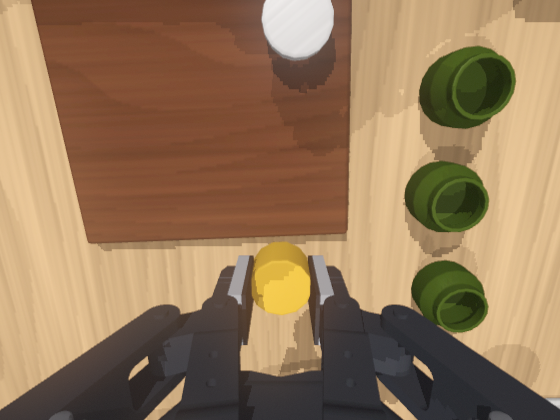

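Third pellet is held. Moving to pot2.

>>> drive_tool --deltas '[{"slide":[-0.94,0.09,0],"delta_rot":[0,0,0],"hand":0.1},{"slide":[-0.94,0.09,0],"delta_rot":[0,0,0],"hand":0.1},{"slide":[-0.94,0.09,0],"delta_rot":[0,0,0],"hand":0.1},{"slide":[-0.94,0.09,0],"delta_rot":[0,0,0],"hand":0.1},{"slide":[-0.94,0.09,0],"delta_rot":[0,0,0],"hand":0.1}]'

```text
time_s: 17.05
eef_pos: [0.5909, 0.0054, 0.1377]
eef_rot: [-0.001, 0.707, 0.707, -0.001]
wrist_force: [0.3, -0.3, -0.1]
opening: 0.298
```

>>> drive_tool --deltas '[{"slide":[-0.94,0.09,0],"delta_rot":[0,0,0],"hand":0.1},{"slide":[-0.94,0.09,0],"delta_rot":[0,0,0],"hand":0.1},{"slide":[-0.94,0.09,0],"delta_rot":[0,0,0],"hand":0.1},{"slide":[-0.93,0.09,0.1],"delta_rot":[0,0,0],"hand":0.1},{"slide":[-0.92,0.09,0.1],"delta_rot":[0,0,0],"hand":0.1}]'

```text
time_s: 17.68
eef_pos: [0.6137, -0.2279, 0.1274]
eef_rot: [-0.001, 0.707, 0.707, -0.0]
wrist_force: [0.2, 0.5, 0.2]
opening: 0.301
```

>>> drive_tool --deltas '[{"slide":[0,0,0],"delta_rot":[0,0,0],"hand":0.1},{"slide":[0,0,0],"delta_rot":[0,0,0],"hand":0.1},{"slide":[0,0,0],"delta_rot":[0,0,0],"hand":0.1},{"slide":[0,0,0],"delta_rot":[0,0,0],"hand":0.1},{"slide":[0,0,0],"delta_rot":[0,0,0],"hand":0.1}]'

```text
time_s: 18.3
eef_pos: [0.6147, -0.226, 0.1295]
eef_rot: [0.0, 0.706, 0.708, 0.0]
wrist_force: [0.1, -0.6, 0.2]
opening: 0.303
```

```bash
python3 - <<'E'
from h import *
c=snap('wrist','w14.png');plan((.613,-.227,.091),90,2); print(proj(c,(.613,-.227,.0875)))
E
```

```text
yaw 90.09483931406137 pos [ 0.61470404 -0.22620492  0.12956152] tilt [ 3.25027849e-04 -1.88479931e-04 -9.99999929e-01]
[-0.008 -0.017  0.386] [0.     0.     0.0003]
[-0.008 -0.017  0.386] [0.     0.     0.0003]
[278.95216464 240.11997318]
```

View pics/w14.png

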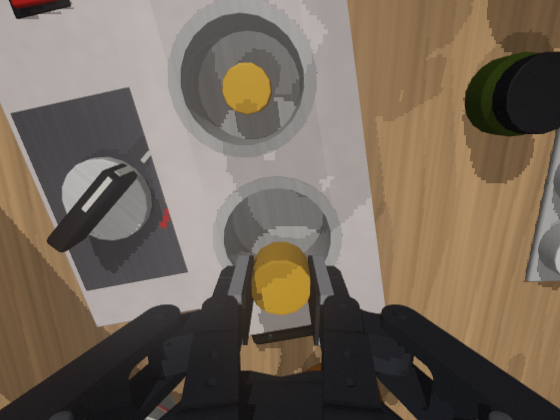

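>>> drive_tool --deltas '[{"slide":[0,-0.02,0.38],"delta_rot":[0,0,0],"hand":0.1},{"slide":[-0.02,-0.02,0.38],"delta_rot":[0,0,0],"hand":0.1},{"slide":[0,0,0],"delta_rot":[0,0,0],"hand":0.1},{"slide":[0,0,0],"delta_rot":[0,0,0],"hand":0.1},{"slide":[0,0,0],"delta_rot":[0,0,0],"hand":0.1}]'

```text
time_s: 18.98
eef_pos: [0.613, -0.2281, 0.092]
eef_rot: [0.001, 0.707, 0.707, 0.0]
wrist_force: [0.9, 0.2, -0.3]
opening: 0.301
```

```bash
python3 - <<'E'
from h import *
plan((.613,-.227,.091),90,1)
c=dict(np.load('pics/w14.png.npz'));im=cv2.cvtColor(c['frame'],cv2.COLOR_RGB2BGR)
cv2.imwrite('pics/w14c.png',cv2.resize(im[130:280,30:220],None,fx=4,fy=4,interpolation=cv2.INTER_CUBIC))
E
```

```text
yaw 90.04068312173928 pos [ 0.61299779 -0.22812259  0.09196764] tilt [ 1.09487306e-03 -6.28788032e-04 -9.99999203e-01]
[0.022 0.    0.019] [0.     0.     0.0002]
```

View pics/w14c.png

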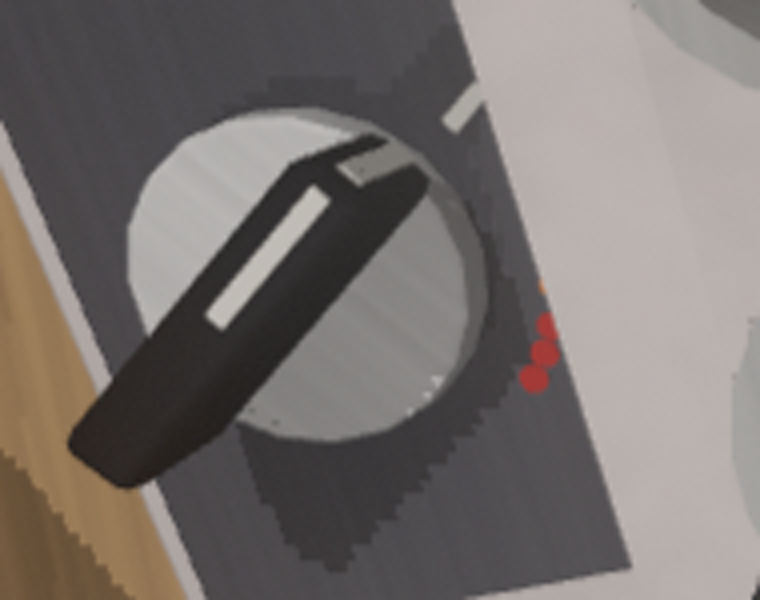

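```bash
python3 - <<'E'
from h import *
c=dict(np.load('pics/w14.png.npz'))
def p(x,y,z): return ray(c,(x+.5)/4+30-.5,(y+.5)/4+130-.5,z)
a,b=p(215,322,.087),p(320,192,.087); print(a,b,np.degrees(np.arctan2(*(b-a)[[1,0]])))
tl,tr=p(68,440,.087),p(125,487,.087); pl=p(290,165,.087); print(tl,tr,pl,np.hypot(*(pl-tl)[:2]),np.degrees(np.arctan2(*(pl-tl)[[1,0]])))
# skirt ellipse: top plane z=.06
pts=[(128,240),(470,280),(300,108),(320,440)]
q=np.array([p(x,y,.06) for x,y in pts]);print(q)
th=np.radians(46); u=np.array([np.cos(th),np.sin(th)]); n=np.array([-u[1],u[0]])
print('ctr from top-left edge', (tl+pl)[:2]/2-n*.0065)
print('tick',p(450,125,.05),p(480,92,.05))
E
```

```text
[ 0.49772108 -0.20833232  0.087     ] [ 0.51614414 -0.18883686  0.087     ] 46.61999550852953
[ 0.47216426 -0.22710276  0.087     ] [ 0.47927897 -0.23485379  0.087     ] [ 0.51247509 -0.18494455  0.087     ] 0.05832903680462467 46.28326501121194
[[ 0.46891978 -0.20256071  0.06      ]
 [ 0.52473448 -0.20933947  0.06      ]
 [ 0.50080604 -0.18070964  0.06      ]
 [ 0.49528641 -0.23820396  0.06      ]]
ctr from top-left edge [ 0.49699538 -0.21053893]
tick [ 0.52037731 -0.18495443  0.05      ] [ 0.52608676 -0.17940559  0.05      ]
```

>>> drive_tool --deltas '[{"slide":[0.02,0,0.02],"delta_rot":[0,0,0],"hand":0.1},{"slide":[0,0,0],"delta_rot":[0,0,0],"hand":0.1},{"slide":[0,0,0],"delta_rot":[0,0,0],"hand":0.6},{"slide":[0,0,0],"delta_rot":[0,0,0],"hand":0.6},{"slide":[0,0,0],"delta_rot":[0,0,0],"hand":0.6}]'

```text
time_s: 19.6
eef_pos: [0.6125, -0.2268, 0.0903]
eef_rot: [0.0, 0.707, 0.707, 0.0]
wrist_force: [0.2, 0.4, 0.2]
opening: 0.602
```

>>> drive_tool --deltas '[{"slide":[0,0,0],"delta_rot":[0,0,0],"hand":0.6},{"slide":[0,0,-0.5],"delta_rot":[0,0,0],"hand":0.6},{"slide":[0,0,-0.5],"delta_rot":[0,0,0],"hand":0.6},{"slide":[0,0,0],"delta_rot":[0,0,0],"hand":0.6},{"slide":[0,0,0],"delta_rot":[0,0,0],"hand":0.6}]'

```text
time_s: 20.23
eef_pos: [0.612, -0.2265, 0.1393]
eef_rot: [-0.001, 0.707, 0.707, -0.0]
wrist_force: [0.2, -0.3, -0.5]
opening: 0.601
```

```bash
python3 - <<'E'
from h import *
c=snap('wrist','w15.png');plan((.501,-.21,.14),46,5)
E
```

```text
yaw 90.04406444908304 pos [ 0.61169215 -0.22631621  0.13874473] tilt [-0.00197784  0.00112113 -0.99999742]
[ 0.066 -0.443 -0.004] [0.     0.     0.0489]
[-0.003 -0.448 -0.004] [0.     0.     0.0489]
[-0.071 -0.442 -0.004] [0.     0.     0.0489]
[-0.138 -0.426 -0.004] [0.     0.     0.0489]
[-0.202 -0.399 -0.004] [0.     0.     0.0489]
```

View pics/w15.png

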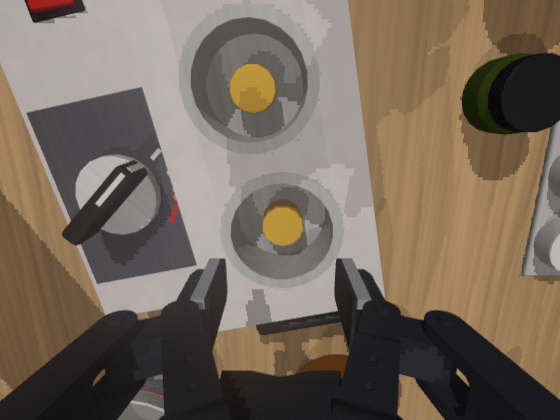

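All three pellets are in their pots. Next I go over the dial and align with its wing (yaw about 46.4°).

>>> drive_tool --deltas '[{"slide":[0.07,-0.44,0],"delta_rot":[0,0,0.0485],"hand":0.6},{"slide":[0,-0.45,0],"delta_rot":[0,0,0.0485],"hand":0.6},{"slide":[-0.07,-0.45,0],"delta_rot":[0,0,0.0485],"hand":0.6},{"slide":[-0.14,-0.44,0],"delta_rot":[0,0,0.0485],"hand":0.6},{"slide":[-0.2,-0.41,0],"delta_rot":[0,0,0.0485],"hand":0.6}]'

```text
time_s: 20.9
eef_pos: [0.4989, -0.2089, 0.1388]
eef_rot: [-0.001, 0.92, 0.392, -0.001]
wrist_force: [-0.1, 0.0, -0.0]
opening: 0.599
```

>>> drive_tool --deltas '[{"slide":[0,0,0],"delta_rot":[0,0,0],"hand":0.6},{"slide":[0,0,0],"delta_rot":[0,0,0],"hand":0.6},{"slide":[0,0,0],"delta_rot":[0,0,0],"hand":0.6},{"slide":[0,0,0],"delta_rot":[0,0,0],"hand":0.6},{"slide":[0,0,0],"delta_rot":[0,0,0],"hand":0.6}]'

```text
time_s: 21.52
eef_pos: [0.5006, -0.2096, 0.1402]
eef_rot: [-0.0, 0.919, 0.394, -0.0]
wrist_force: [0.4, -0.2, 0.0]
opening: 0.599
```

```bash
python3 - <<'E'
from h import *
c=snap('wrist','w16.png');plan((.499,-.2095,.09),46.4,2); print(proj(c,(.499,-.2095,.087)),np.round(ctrl.get_obs()['q'],3))
E
```

```text
yaw 46.422390516501714 pos [ 0.50055387 -0.20955441  0.1402405 ] tilt [-1.25838831e-05  1.12206826e-05 -1.00000000e+00]
[-0.01  -0.012  0.502] [0.     0.     0.0001]
[-0.01  -0.012  0.502] [0.     0.     0.0001]
[279.26848397 232.72298782] [-0.615  0.21   1.769  0.     1.162  0.145]
```

View pics/w16.png

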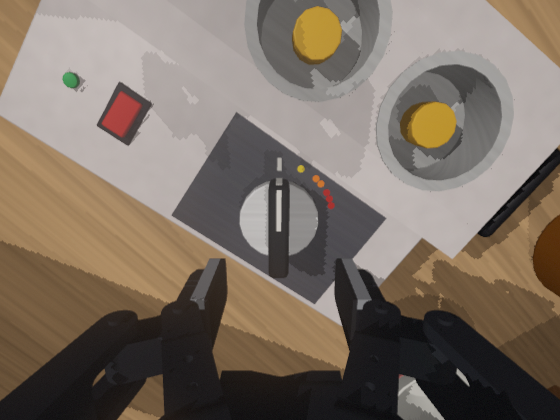

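>>> drive_tool --deltas '[{"slide":[-0.01,-0.01,0.5],"delta_rot":[0,0,0],"hand":0.6},{"slide":[-0.01,-0.01,0.5],"delta_rot":[0,0,0],"hand":0.6},{"slide":[0,0,0.4],"delta_rot":[0,0,0],"hand":0.5},{"slide":[0,0,0],"delta_rot":[0,0,0],"hand":0.5},{"slide":[0,0,0],"delta_rot":[0,0,0],"hand":0.5}]'

```text
time_s: 22.2
eef_pos: [0.4995, -0.2099, 0.0711]
eef_rot: [0.0, 0.919, 0.394, 0.0]
wrist_force: [-0.3, -0.3, 0.4]
opening: 0.501
```

```bash
python3 - <<'E'
from h import *
c=snap('wrist','w17.png');plan((.499,-.2095,.066),46.4,1); print(ctrl.get_obs()['wrist_force'])
E
```

```text
yaw 46.40348090697901 pos [ 0.49969896 -0.21007185  0.07135915] tilt [ 0.00144223 -0.00103874 -0.99999842]
[-0.001 -0.018  0.107] [0. 0. 0.]
[0.20573232 0.37058222 0.17237747]
```

View pics/w17.png

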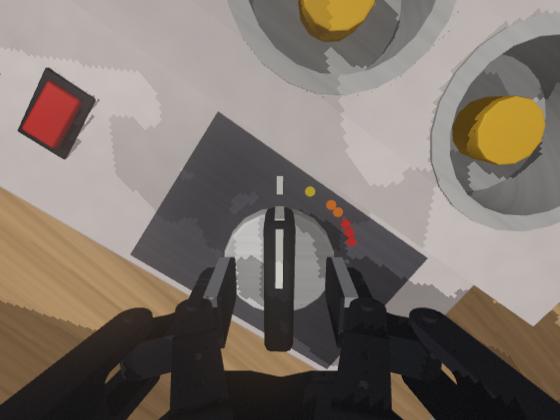

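>>> drive_tool --deltas '[{"slide":[0,-0.01,0.1],"delta_rot":[0,0,0],"hand":0.5},{"slide":[0,0,0],"delta_rot":[0,0,0],"hand":0.3},{"slide":[0,0,0],"delta_rot":[0,0,0],"hand":0},{"slide":[0,0,0],"delta_rot":[0,0,0],"hand":0},{"slide":[0,0,0],"delta_rot":[0,0,0],"hand":0}]'

```text
time_s: 22.88
eef_pos: [0.499, -0.2094, 0.0665]
eef_rot: [0.0, 0.919, 0.394, 0.0]
wrist_force: [-1.7, 1.7, 8.1]
opening: 0.138
```

>>> drive_tool --deltas '[{"slide":[0,0,0],"delta_rot":[0,0,0],"hand":0},{"slide":[0,0,0],"delta_rot":[0,0,0],"hand":0},{"slide":[0,0,0],"delta_rot":[0,0,0.02],"hand":0},{"slide":[0,0,0],"delta_rot":[0,0,0.03],"hand":0},{"slide":[0,0,0],"delta_rot":[0,0,0.03],"hand":0}]'

```text
time_s: 23.5
eef_pos: [0.4988, -0.2092, 0.0665]
eef_rot: [0.0, 0.962, 0.274, 0.0]
wrist_force: [-3.7, 1.8, 8.5]
opening: 0.141
```

```bash
python3 - <<'E'
from h import *
c=snap('wrist','w18.png');plan((.499,-.2095,.066),46.4,1); o=ctrl.get_obs();print(o['wrist_force'],o['torque'],o['opening'])
E
```

```text
yaw 31.61013146853053 pos [ 0.4988136  -0.20919391  0.066451  ] tilt [ 2.57868390e-04 -1.19635385e-04 -9.99999960e-01]
[-0.     0.007  0.009] [ 0.      0.     -0.0822]
[-3.50773137  2.0685506   7.66102231] [0.38342394 0.50004318 0.0689597 ] 0.14158585164605728
```

View pics/w18.png

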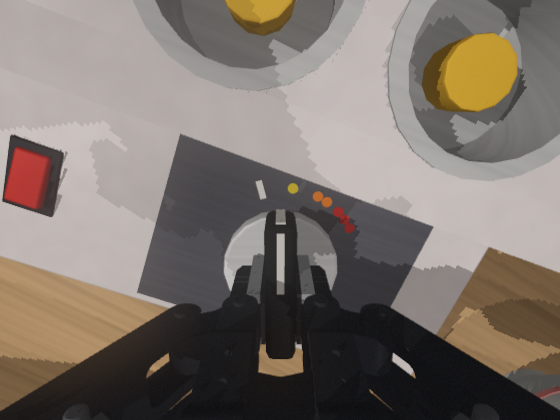

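>>> drive_tool --deltas '[{"slide":[0,0,0],"delta_rot":[0,0,0.05],"hand":0},{"slide":[0,0,0],"delta_rot":[0,0,0.05],"hand":0},{"slide":[0,0,0],"delta_rot":[0,0,0.05],"hand":0},{"slide":[0,0,0],"delta_rot":[0,0,0.05],"hand":0},{"slide":[0,0,0],"delta_rot":[0,0,0.05],"hand":0}]'

```text
time_s: 24.18
eef_pos: [0.4987, -0.2084, 0.0665]
eef_rot: [-0.001, 0.993, -0.115, -0.0]
wrist_force: [-3.3, 5.5, 10.8]
opening: 0.143
```

```bash
python3 - <<'E'
from h import *
c=snap('wrist','w19.png');plan((.499,-.2095,.066),-24.6,1); o=ctrl.get_obs();print(o['wrist_force'],o['torque'],o['opening'],o['q'])
E
```

```text
yaw -13.652539323661184 pos [ 0.49867562 -0.20841546  0.06645286] tilt [-2.14285996e-04  1.16031496e-03 -9.99999304e-01]
[0.011 0.02  0.009] [0.     0.     0.0608]
[-3.33243242  5.8213232  10.70996369] [0.81766616 0.61641072 0.16433838] 0.14231910159150313 [-6.16091149e-01  3.15948710e-01  1.81183428e+00  9.69221543e-04
  1.01465525e+00  1.19247519e+00]
```

View pics/w19.png

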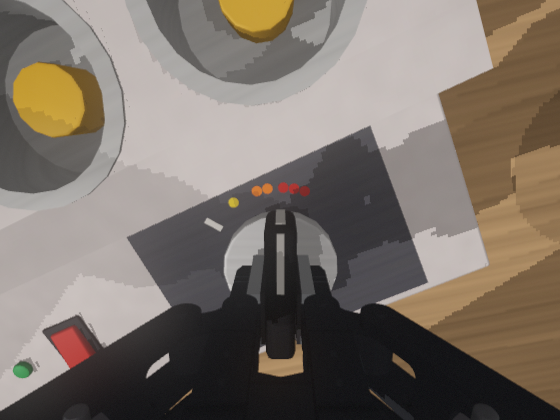

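>>> drive_tool --deltas '[{"slide":[0,0,0],"delta_rot":[0,0,0.03],"hand":0},{"slide":[0,0,0],"delta_rot":[0,0,0.03],"hand":0},{"slide":[0,0,0],"delta_rot":[0,0,0],"hand":0},{"slide":[0,0,0],"delta_rot":[0,0,0],"hand":0},{"slide":[0,0,0],"delta_rot":[0,0,0],"hand":0}]'

```text
time_s: 24.85
eef_pos: [0.4987, -0.2082, 0.0664]
eef_rot: [-0.001, 0.979, -0.206, -0.0]
wrist_force: [-2.9, 6.1, 11.2]
opening: 0.134
```

```bash
python3 - <<'E'
from h import *
c=snap('wrist','w20.png');plan((.499,-.2095,.066),-24.6,1); o=ctrl.get_obs();print(o['wrist_force'],o['torque'],o['opening'])
def ld(f): return dict(np.load('pics/'+f+'.npz'))
def line(c):
    "white line on wing: min-area rect of bright low-sat pixels near it -> world yaw"
    f=c['frame']; h=cv2.cvtColor(f,cv2.COLOR_RGB2HSV)
    m=np.zeros(f.shape[:2],np.uint8); m[225:300,272:289]=cv2.inRange(h,(0,0,130),(180,90,255))[225:300,272:289]
    y,x=np.nonzero(m); vx,vy,x0,y0=cv2.fitLine(np.c_[x,y].astype(np.float32),cv2.DIST_L2,0,.01,.01).ravel()
    s=-np.sign(vy); a=ray(c,x0,y0,.087);b=ray(c,x0+s*vx*20,y0+s*vy*20,.087); return len(x),np.degrees(np.arctan2(b[1]-a[1],b[0]-a[0]))
for f in('w17.png','w18.png','w19.png','w20.png'): print(f,line(ld(f)))
c=snap('top','top1.png');im=cv2.cvtColor(c['frame'],cv2.COLOR_RGB2BGR)
cv2.imwrite('pics/t1c.png',cv2.resize(im[100:290,130:430],None,fx=2.6,fy=2.6,interpolation=cv2.INTER_CUBIC))
E
```

```text
yaw -23.7609752627936 pos [ 0.49871293 -0.20822497  0.06643177] tilt [-1.62590982e-04  1.40207581e-03 -9.99999004e-01]
[0.016 0.021 0.009] [0.     0.     0.0047]
[-2.83089595  7.33230318 11.2413665 ] [0.96405731 0.57501317 0.19256897] 0.1397181644011116
w17.png (425, np.float64(46.03744374402759))
w18.png (368, np.float64(31.307737354577085))
w19.png (135, np.float64(-10.682497767030604))
w20.png (192, np.float64(-22.84342909921109))
```

View pics/w20.png

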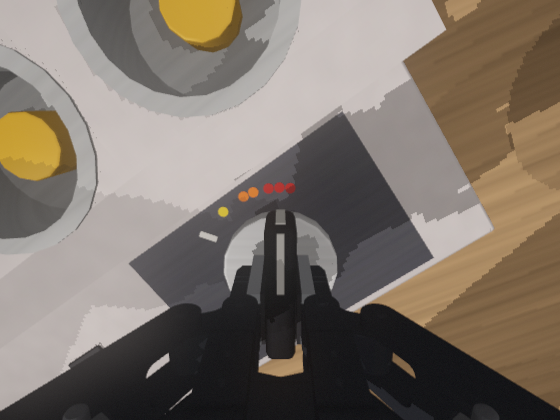

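View pics/t1c.png

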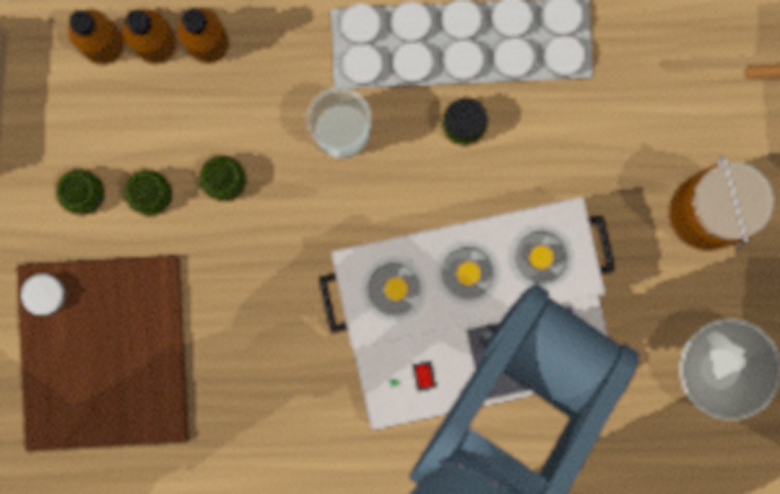

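The pointer sits on the middle red dot at (279,188), with the dial at about 1.21 to 1.22 rad. I'll add 2° for margin, still inside the 1.28 stop.

>>> drive_tool --deltas '[{"slide":[0,0,0],"delta_rot":[0,0,0.006],"hand":0},{"slide":[0,0,0],"delta_rot":[0,0,0.006],"hand":0},{"slide":[0,0,0],"delta_rot":[0,0,0],"hand":0},{"slide":[0,0,0],"delta_rot":[0,0,0],"hand":0},{"slide":[0,0,0],"delta_rot":[0,0,0],"hand":0}]'

```text
time_s: 25.58
eef_pos: [0.4987, -0.2082, 0.0664]
eef_rot: [-0.001, 0.975, -0.224, -0.0]
wrist_force: [-3.1, 6.5, 10.7]
opening: 0.137
```

```bash
python3 - <<'E'
from h import *
c=snap('wrist','w21.png');plan((.499,-.2095,.066),-24.6,1); o=ctrl.get_obs();print(o['wrist_force'],o['torque'],o['opening'])
im=cv2.cvtColor(c['frame'],cv2.COLOR_RGB2BGR)
cv2.imwrite('pics/w21c.png',cv2.resize(im[160:370,190:390],None,fx=2.8,fy=2.8,interpolation=cv2.INTER_CUBIC))
s=snap('scene','scene1.png');im=cv2.cvtColor(s['frame'],cv2.COLOR_RGB2BGR)
cv2.imwrite('pics/s1c.png',cv2.resize(im[120:340,180:480],None,fx=2.6,fy=2.6,interpolation=cv2.INTER_CUBIC))
E
```

```text
yaw -25.918344909890507 pos [ 0.4987291  -0.20820042  0.06644951] tilt [-1.64655922e-04  1.39904754e-03 -9.99999008e-01]
[0.016 0.021 0.009] [ 0.      0.     -0.0073]
[-2.96542446  6.20371388 11.49259653] [1.00473195 0.51217586 0.26143128] 0.13898917748199388
```

View pics/w21c.png

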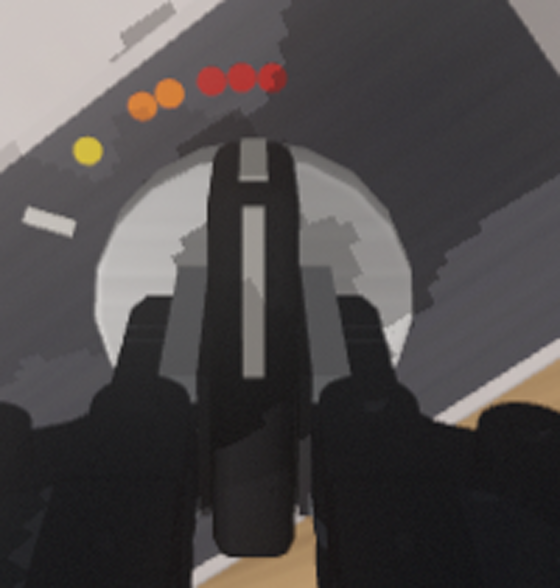

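View pics/s1c.png

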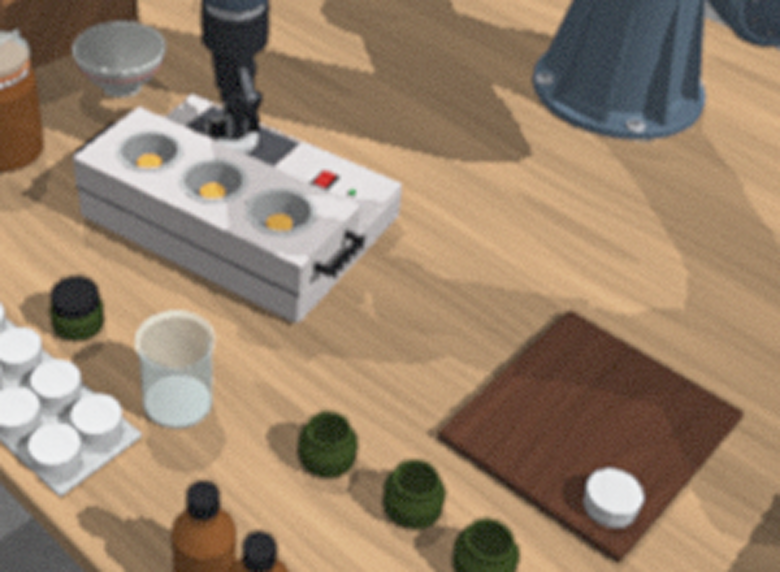

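```bash
python3 -c "
from bench import ctrl
o=ctrl.get_obs();print(o['time_s'],o['opening'],o['eef_pos']);print(ctrl.hand_in())"
```

```text
25.675 0.13865472465713888 [ 0.49873323 -0.20819575  0.06644694]
the job is handed in; nothing more can be done
None
```

I put one pellet in each of the three pots, then turned the dial clockwise to the three red dots. I handed the job in at 25.7 s with the gripper still holding the dial.

- **Pots:** the final top and scene views show one pellet in each pot. The bystander objects look unmoved, though I checked that by eye only.
- **Dial:** the gripper turned about 72° (1.26 rad), past the third click at 1.2 and short of the 1.28 stop. In the last wrist picture the white line is centred on the red dots and the wing still lines up with the gripper, so there is no visible slip. The turning moment was 0.26 N m, a little above the stated 0.22, so the dial may be just touching its end stop.
- **Disagreement:** just before the last 2° of turn, a measurement of the white line gave about 1.20 rad, against 1.22 from the gripper's yaw. That is why I added the 2°. I did not repeat the line measurement afterwards.
- **Forces:** the wrist force readings stayed under about 15 N. No grasp failed.

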